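# Sort tube fittings and hold the shelf label home

## Robot

A 7-joint arm with a two-finger parallel gripper is mounted at the origin on the work surface. World frame = base frame: x ahead of the robot, y to its left, z up, the work surface at z = 0. Lengths are in mm, angles in rad, forces in N, time in s.
With the tool pointing down it reaches from about 400 to 875 mm from the base axis. Payload 4.4 kg.
Tool frame: the origin (TCP) lies at the very end of the fingers, on their centre line; the grasp point (between the pads) lies 19 mm behind it; z points along the fingers, y is the direction in which the jaws open and shut (so a half turn about z gives the same grasp; the last joint's range is limited). The gripper opens to 85 mm and grips with 20 to 120 N. Pads are 22 mm wide; open, the fingers measure 114 mm over their backs; the gripper's body (76 mm by 85 mm) begins 54 mm behind the grasp point. The pads swing forward as they close: fully open they stand 13 mm farther back than shut.
Start: joints at [1.242, 0.628, 0.038, 1.517, -0.027, 0.996, -0.02], TCP at [168.888, -627.69, 231.313] pointing down, gripper open.
Joint ranges: [-3.06, 3.06], [-0.37, 2.12], [-1.25, 1.32], [0.18, 2.47], [-1.1, 4.24], [0.23, 1.98], [-2.94, 2.94]. Speed limits (rad/s): [2.57, 2.57, 3.14, 3.14, 3.14, 3.14, 3.14].

## Interface

Orientations are given as [roll, pitch, yaw] about the fixed x, y, z axes, in that order (R = Rz(yaw) Ry(pitch) Rx(roll)).
In Python, from cell import read_state, get_image, calibration, finish_job gives the robot as it stands. The module is installed in compiled form; this text tells all that it offers.
- The arm moves only by the tool apply_moves, never from a script. Its argument "increments" is a list of rows, each an object of numbers: "tx", "ty", "tz": the shift along the world's x, y, z in m; "rx", "ry", "rz": the turn, a rotation vector about the world's x, y, z in units of 5 degrees (1.0 is 5 degrees); "claw": the finger opening in m, from 0 to 0.0854. In form: [{"tx": .., "ty": .., "tz": .., "rx": .., "ry": .., "rz": .., "claw": ..}, ...]. A call has 1 to 12 rows; each row is the pose to reach, as a shift and turn from the pose commanded when the call began; what a row does not reach only later rows make up. A row lasts 1/10 s, in which the tool goes at most 50 mm and 8.59 degrees, less where a joint would pass 70% of its speed; a pose out of reach is approached as far as the arm can. A call with a gripper value outside its range is refused whole. The fingers move at their own pace and stop on an object; the grip force is fixed at half the most. Time passes only in rows, so rows that repeat a pose let the fingers close. It gives the time, the measured TCP pose, the force and the opening at its end, in the units of the state.
- read_state(): the state, without advancing time (a new reading comes with each control period).
- get_image(name): name is "scene" or "top" or "wrist"; returns the picture (400x640x3 uint8, red, green, blue); there is no depth.
- calibration(name): a dict with "camera_matrix" (3x3 intrinsics, pixels), "origin" and "attitude" of the camera in the world. Camera axes: x right, y up, looking along -z (the intrinsics and any distortion apply to the point x, -y, -z); pixel columns grow to the right and rows downward; lengths in mm; the calibration is good to about 2 mm. A picture is of the moment at which its call begins: read the wrist's pose just before it. calibration takes no time and is no camera call; for the wrist camera it gives the pose at the moment of the call.
- finish_job(): hands the job in, once; it reports no verdict.
The state is a dict: "clock": time; "qpos": joint angles; "qd": joint speeds; "tau": joint torques, N m; "eef_pos": TCP position; "tool_rot": TCP orientation; "force": force on the tool from outside, world axes, zero at the start; "torque": the same for the moment, N m; "width": finger opening in mm.
Only numpy, scipy, OpenCV 4.12 (cv2) and the standard library are available. Lean on these libraries where they do the work, as an engineer would, in place of code of your own. Each camera call takes 0.05 s, during which the arm holds its last target. There are 200 camera calls.

## Task

Tidy the fittings shelf: put the two loose tubing connectors and the loose tube clamp from the bench into the bin on the shelf that already holds one of the same kind. Then take the label holder out of its stand, feel its tongue into the slot behind the lip at the middle of the shelf's front edge, push it down against the spring strip until its shoulders sit on the shelf, and finish while still holding it pressed fully home with the gripper. Do not knock the other things on the bench about, and let the fittings already in the bins stay in them.

Things in the scene. Friction and masses are not known exactly. Their poses are not given: they have to be found in the camera images.
- connector_a_mid (a point): Loose tubing connector, white plastic, lying on the bench: square middle block 22 long x 24 wide x 24 high mm with a round barbed spigot at each end, 62 mm long overall. The point is its centre, 12 mm above its underside; x runs along its length, z up. Grip it across y by the middle block.
- connector_b_mid (a point): A second loose tubing connector, the same shape, size and axes as connector_a.
- clamp_a_mid (a point): Loose tube clamp, white plastic ring lying flat on the bench: 44 mm outside, 32 mm inside, 18 mm high, 46 mm over two small flats at its y sides; a screw lug with a metal wing nut reaches 38 mm from the centre along +x. The point is the ring centre, half-way up (9 mm above its underside). Grip it across y on the flats.
- connector_c_mid (a point): The connector that already lies in the connector bin (same shape as connector_a), towards the bin's far side. It stays in that bin.
- clamp_c_mid (a point): The clamp that already lies in the clamp bin (same shape as clamp_a), towards the bin's far side. It stays in that bin.
- connector_bin: Fixed open grey bin on the low shelf, 150 x 150 x 35 mm outside, walls and floor 5 mm; the one that already holds one connector. Origin at the centre of its underside, z up, -x towards the shelf's front edge. The near part (x from -60 to +20 mm) is free; the sample lies at about x = +50 mm.
- clamp_bin: Fixed open grey bin, as connector_bin in size and axes; the one that already holds one clamp (at about x = +40 mm; x below +10 mm is free).
- shelf: Fixed low grey shelf, 223 mm deep (x), 360 mm wide (y), 50 mm high, that carries the two bins; its front edge, with a steel lip along it, faces -x, roughly towards the robot. Origin at the centre of its underside. The bins' front walls stand about 55 mm behind the slot.
- slot_mouth (a point): Centre of the mouth of the slot behind the lip, mid-way along the front edge, 50 mm above the bench, level with the shelf top; shelf axes (z up, y along the slot, x to the back). Slot 9 mm wide in x, 70 mm long in y; the lip in front (-x) flares forward and up to 9 mm above the mouth. A spring strip lies across the slot 13 mm below the mouth.
- spring_strip (a joint): How far the spring strip in the slot is pressed down, m: 0 at rest, 0.007 when the label holder is fully home with its shoulders on the shelf. It pushes back with 3.6 N at the start and about 8 N at 0.007.
- label_holder_mid (a point): Label holder, white plastic upright plate parked in the stand, 65 mm high, 40 g, with a paper card on both faces (either may look forward). The point is its centre, 32.5 mm above the foot; x through its thickness, y along its width, z up. Grip it across x by the block at its top. When home the point is 12.5 mm above slot_mouth.
- label_holder: The same label holder; this origin is the centre of its foot, same axes. From the foot up: tongue 60 wide x 4 thick x 20 mm high; plate 84 wide x 4 thick x 26 mm high, whose lower corners are the shoulders; grip block 44 wide x 10 thick x 20 mm high (top 20 mm).
- stand: Fixed black slotted block 50 (x) x 110 (y) x 30 mm high; the label holder stands in it with the tongue in the slot and the shoulders on its top, and lifts straight out (tongue 20 mm deep, about 0.8 mm play each side). Origin at the centre of its underside, y along its slot.
- connector_a: The same connector_a; this origin is at the centre of its underside, same axes.
- connector_b: The same connector_b; this origin is at the centre of its underside, same axes.
- clamp_a: The same clamp_a; this origin is at the centre of its underside, same axes.
- connector_c: The same connector_c; this origin is at the centre of its underside, same axes.
- clamp_c: The same clamp_c; this origin is at the centre of its underside, same axes.
- vial: Bystander: small screw-cap vial, 24 mm diameter, 45 mm tall, standing near the robot on its left. Origin at its underside's centre.
- tape_roll: Bystander: roll of paper tape, 52 mm diameter, 20 mm high, lying near the robot on its right. Origin at its underside's centre.
- beaker: Bystander: glass beaker, 70 mm diameter, 85 mm tall, right of the shelf. Origin at its underside's centre.
- reagent_bottle: Bystander: glass bottle, 70 mm diameter, 150 mm tall, right of the shelf at the back. Origin at its underside's centre.
- amber_jar: Bystander: amber jar, 60 mm diameter, 70 mm tall, left of the shelf. Origin at its underside's centre.
- spatula: Bystander: steel spatula, 150 mm long, lying left of the shelf.
Mind the look-alikes: they are no part of the job. What is shaped like the clamp_a but blue or green is not meant.

How it is judged (in metres and radians):
On the way, in this order (a step that is already met when the one before it is completed fails the run):
1. both loose connectors lie in the connector bin and the loose clamp in the clamp bin (x of connector_a_mid in the frame of connector_bin between -0.07 and 0.07 m and y of connector_a_mid in the frame of connector_bin between -0.07 and 0.07 m and z of connector_a_mid in the frame of connector_bin between 0.005 and 0.04 m and linear speed of each of connector_a, connector_b, clamp_a below 0.05 m/s and x of connector_b_mid in the frame of connector_bin between -0.07 and 0.07 m and y of connector_b_mid in the frame of connector_bin between -0.07 and 0.07 m and z of connector_b_mid in the frame of connector_bin between 0.005 and 0.04 m and x of clamp_a_mid in the frame of clamp_bin between -0.07 and 0.07 m and y of clamp_a_mid in the frame of clamp_bin between -0.07 and 0.07 m and z of clamp_a_mid in the frame of clamp_bin between 0.005 and 0.04 m), for 0.2 s.
2. the label holder is pressed home in the slot behind the lip by the gripper (value of joint spring_strip above 0.0055 m and x of label_holder_mid in the frame of slot_mouth between -0.005 and 0.005 m and y of label_holder_mid in the frame of slot_mouth between -0.009 and 0.009 m and z of label_holder_mid in the frame of slot_mouth below 0.0145 m and angle between label_holder_mid's own z axis and vertical below 0.15 rad and angle between the y axis of label_holder_mid and the y axis of slot_mouth, either way round below 0.15 rad and contact force between the fingers and label_holder above 1.5 N and linear speed of label_holder below 0.03 m/s), for 0.2 s.
At the end, for the whole second after the job is handed in: The loose connectors and clamp lie at rest inside the bins of their kind; the label holder is upright in the slot (within 0.15 rad; 5 mm across, 9 mm along), at most 2 mm short of home, the strip pressed at least 5.5 of 7 mm, and the fingers still bear on it with over 1.5 N (all of step 1 and all of step 2); the arm keeps its last pose, push and grip.
It fails at once if a bystander is pushed more than 40 mm or knocked over (distance of any of vial, tape_roll, beaker, reagent_bottle, amber_jar, spatula from where it was at the start of the episode above 0.04 m or angle between any of vial, tape_roll, beaker, reagent_bottle, amber_jar's own z axis and vertical above 0.6 rad).
It fails at once if a fitting that was already in a bin leaves it (horizontal distance between connector_c_mid and connector_bin above 0.11 m or horizontal distance between clamp_c_mid and clamp_bin above 0.11 m).
It also fails if it takes over 72 s, if anything falls off the work surface, if the arm or the gripper's body presses on something with over 40 N, if the wrist force passes 120 N, or if a joint passes its speed limit or range.

## Working session

There is one attempt and no reset: what is moved stays moved. The work goes in short steps, Python scripts to look and compute and a tool call to move; the robot and the scene stay as the last step left them, time stands still between calls to the robot, and variables do not carry over. Pictures are saved under pics/ and viewed, about 8 in all and at most 12, crops included, and the job is handed in when it is done.

Besides the shell and the picture viewer there is one more tool, called after ">>>" by a JSON object that holds its "op" and its "data". apply_moves: Moves the arm, as the interface text tells. Its arguments: {"type":"object","properties":{"increments":{"type":"array"}},"required":["increments"]}

```bash
mkdir -p pics; ls; cat > h.py <<'E'
import numpy as np, cv2
from cell import *
def cam(n):
    c=calibration(n); K=np.array(c["camera_matrix"],float); o=np.array(c["origin"],float); a=np.array(c["attitude"],float)
    if a.shape==(3,):
        from scipy.spatial.transform import Rotation as R
        a=R.from_euler('xyz',a).as_matrix()
    return K,o,a,c
def ray(n,uv,z,C=None):
    K,o,R,_=C or cam(n)
    uv=np.atleast_2d(uv).astype(float)
    d=np.linalg.solve(K,np.c_[uv,np.ones(len(uv))].T)
    d=R@(d*np.array([[1],[-1],[-1]]))
    return (o[:,None]+d*((z-o[2])/d[2])).T
def proj(n,P,C=None):
    K,o,R,_=C or cam(n)
    p=R.T@(np.atleast_2d(P).astype(float)-o).T*np.array([[1],[-1],[-1]])
    q=K@p; return (q[:2]/q[2]).T
def save(n,f):
    im=get_image(n); cv2.imwrite(f,im[...,::-1]); return im
E
python3 - <<'E'
from h import *
for n in("scene","top","wrist"): print(n,calibration(n))
print(read_state())
a=save("scene","pics/s0.png"); b=save("top","pics/t0.png")
cv2.imwrite("pics/t0b.png",cv2.resize(b[...,::-1],(800,500),interpolation=cv2.INTER_CUBIC))
E
```

```text
pics
scene {'camera_matrix': array([[412.86491914,   0.        , 318.39874485],
       [  0.        , 412.86491914, 201.88027515],
       [  0.        ,   0.        ,   1.        ]]), 'origin': array([1402.6123238 ,   66.95661853,  862.31832711]), 'attitude': array([0.82442602, 0.01877362, 1.63094149])}
top {'camera_matrix': array([[388.4857123 ,   0.        , 314.73645103],
       [  0.        , 388.4857123 , 200.28527926],
       [  0.        ,   0.        ,   1.        ]]), 'origin': array([486.47471007,  13.66078346, 996.86672591]), 'attitude': array([ 0.04586062, -0.01019439, -1.55448972])}
wrist {'camera_matrix': array([[285.90686272,   0.        , 313.93637072],
       [  0.        , 285.90686272, 198.96553967],
       [  0.        ,   0.        ,   1.        ]]), 'origin': array([ 237.23484813, -608.95174857,  373.02738422]), 'attitude': array([-0.28322461,  0.00155943, -1.30772906])}
{'clock': 0.0, 'qpos': array([ 1.24218654,  0.62933576,  0.03843761,  1.5183959 , -0.02699621,
        0.99629532, -0.02002214]), 'qd': array([ 0.0016328 , -0.00047346, -0.00035623, -0.00137805,  0.00069838,
       -0.00037474, -0.00040458]), 'tau': array([-5.19372134e-04, -5.63407874e+01,  1.22601282e+00, -1.93446797e+01,
        1.10722924e-02,  1.06595099e-02, -9.46355421e-07]), 'eef_pos': array([ 168.72938886, -627.05688303,  230.38681424]), 'tool_rot': array([-3.13967639e+00,  2.60524043e-05,  2.62792615e-01]), 'force': array([ 0.49246074, -0.15301858,  0.00425626]), 'torque': array([ 0.07396183, -0.0077895 , -0.06515727]), 'width': 85.48335894139193}
```

View pics/t0b.png

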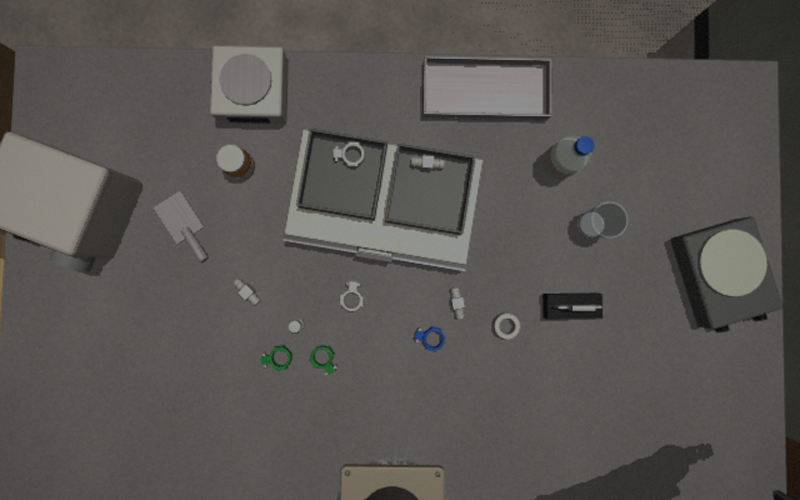

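View pics/s0.png

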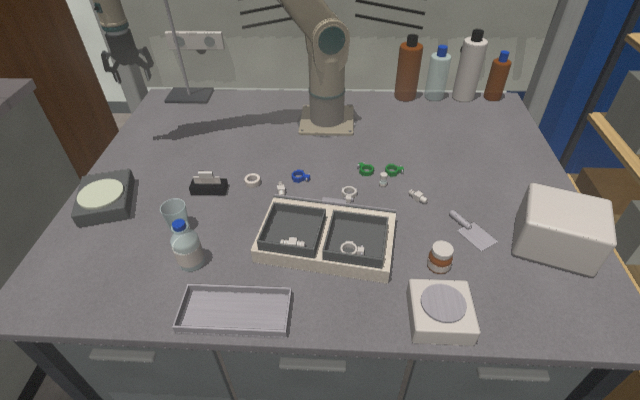

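The top view (800x500) shows loose white connectors at (246,292) and (458,303) and a loose white clamp at (351,296). The clamp bin is on the left at (341,175), the connector bin on the right at (430,190), and the stand with the label holder is at (572,306). The slot lip is at (374,255). The look-alikes are a blue clamp at (432,339), green clamps at (280,357) and (323,358), and a tape roll at (507,326). The white ring with a lug at (351,296) is the one meant. I'll measure it and confirm it in a crop.

```bash
python3 - <<'E'
from h import *
im=get_image("top"); C=cam("top")
hsv=cv2.cvtColor(im,cv2.COLOR_RGB2HSV)
m=((hsv[...,2]>135)&(hsv[...,1]<60)).astype(np.uint8)
for name,(u,v),z in [("conA",(197,234),14),("conB",(366,242),14),("clamp",(281,237),18),("conC",(343,129),66),("clampC",(280,123),70)]:
    r=20; w=m[v-r:v+r,u-r:u+r]
    n,l,st,ce=cv2.connectedComponentsWithStats(w)
    print(name,[(s[4],s[:4].tolist()) for s in st[1:]])
    ys,xs=np.nonzero(l==1+np.argmax(st[1:,4])) if n>1 else (np.array([]),)*2
    P=ray("top",np.c_[xs+u-r,ys+v-r],z,C)[:,:2]
    c=P.mean(0); E=np.linalg.eigh(np.cov((P-c).T)); a=E[1][:,1]
    t=(P-c)@E[1]; 
    print(c.round(1),"ang",np.degrees(np.arctan2(a[1],a[0])).round(1),"ext",np.ptp(t,axis=0).round(1), "ctr ext",((t.max(0)+t.min(0))/2@E[1].T+c).round(1))
big=lambda u0,v0,w,h,s:cv2.resize(im[v0:v0+h,u0:u0+w,::-1],None,fx=s,fy=s,interpolation=cv2.INTER_CUBIC)
A=big(180,180,310,120,2.55); B=big(220,95,200,130,2.2)
cv2.imwrite("pics/c1.png",cv2.convertScaleAbs(A,alpha=1.4))
cv2.imwrite("pics/c2.png",cv2.convertScaleAbs(big(220,95,200,130,4),alpha=1.4))
E
```

```text
conA [(np.int32(5), [11, 10, 3, 3]), (np.int32(4), [14, 13, 2, 2]), (np.int32(64), [14, 14, 11, 11]), (np.int32(16), [23, 23, 6, 5])]
[443.7 301.9] ang 151.1 ext [20.5 22.8] ctr ext [443.5 301.4]
conB [(np.int32(5), [17, 9, 3, 2]), (np.int32(9), [18, 12, 3, 4]), (np.int32(66), [16, 16, 9, 9]), (np.int32(9), [21, 27, 3, 5])]
[ 427.9 -127.2] ang 112.2 ext [21. 22.] ctr ext [ 428.  -127.2]
clamp [(np.int32(100), [11, 8, 18, 23])]
[441.1  86. ] ang 179.7 ext [43.  55.2] ctr ext [440.4  88.5]
conC [(np.int32(88), [15, 16, 17, 9]), (np.int32(6), [8, 18, 4, 3]), (np.int32(2), [13, 19, 1, 2])]
[703.3 -62.4] ang 85.7 ext [20.4 39.2] ctr ext [702.7 -67.8]
clampC [(np.int32(76), [14, 11, 17, 18]), (np.int32(36), [7, 16, 6, 7]), (np.int32(1), [9, 24, 1, 1])]
[715.5  87.1] ang -176.2 ext [39. 42.] ctr ext [715.4  86.8]
```

View pics/c1.png

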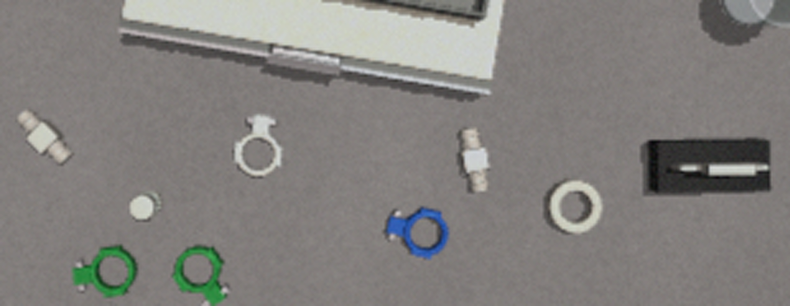

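View pics/c2.png

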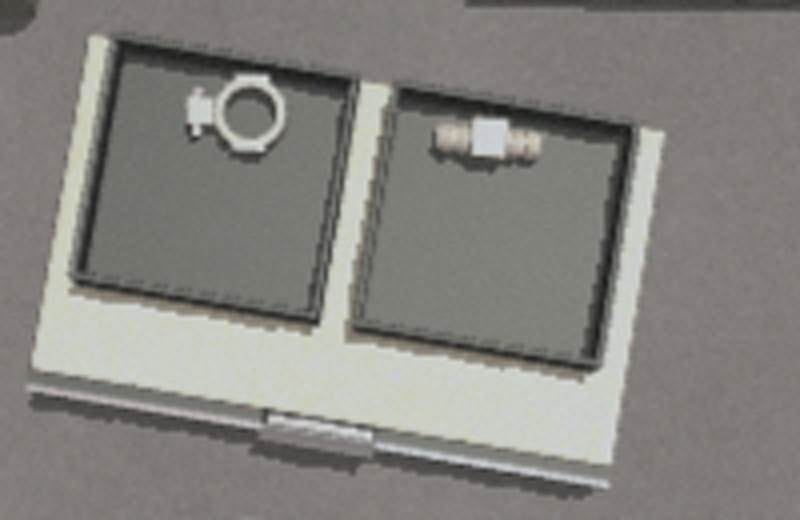

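Confirmed in the crops. In c1, connector A is at (45,136), connector B at (475,160), and the white clamp ring at (258,154) with its lug at (261,122). The stand is at (710,165). In c2, clamp C and connector C are in the left and right bins. Next I compute poses.

```bash
python3 - <<'E'
from h import *
C=cam("top")
c1=lambda p:np.array([180,180])+(np.array(p)+.5)/2.55-.5
c2=lambda p:np.array([220,95])+(np.array(p)+.5)/4-.5
def seg(n,p,q,z):
    P=ray("top",[c1(p),c1(q)],z,C)[:,:2]; d=P[1]-P[0]; print(n,P.mean(0).round(1),"len",np.linalg.norm(d).round(1),"yaw",np.degrees(np.arctan2(d[1],d[0])).round(1))
seg("A",(66,158),(23,115),12); seg("B",(481,188),(468,131),12)
print("A mid",ray("top",c1((43,136)),24,C).round(1),"B mid",ray("top",c1((475,160)),24,C).round(1))
seg("clamp c->lug",(258,154),(261,118),18); print(ray("top",c1((258,154)),18,C).round(1))
for n,q in(("clampbin",[(117,38),(357,78),(318,325),(72,283)]),("conbin",[(400,88),(636,126),(598,368),(352,328)])):
    P=ray("top",[c2(p) for p in q],85,C)[:,:2]
    d=(P[0]+P[1]-P[2]-P[3])/2; e=(P[0]+P[3]-P[1]-P[2])/2
    print(n,P.mean(0).round(1),"size",np.linalg.norm(d).round(1),np.linalg.norm(e).round(1),"yaw",np.degrees(np.arctan2(d[1],d[0])).round(1),np.degrees(np.arctan2(-e[0],e[1])).round(1))
P=ray("top",[c2((266,418)),c2((375,436))],59,C)[:,:2]; print("lip back",P.round(1))
P=ray("top",[c1((649,140)),c1((770,139)),c1((770,190)),c1((652,192))],30,C)[:,:2]; print("stand",P.round(1),P.mean(0).round(1))
P=ray("top",[c1((709,170)),c1((768,170))],75,C)[:,:2]; print("block",P.round(1),P.mean(0).round(1))
E
```

```text
A [443.8 299.4] len 60.4 yaw 46.3
B [ 427.8 -126.4] len 57.7 yaw 13.5
A mid [[444.7 297.3  24. ]] B mid [[ 428.  -125.2   24. ]]
clamp c->lug [447.9  86.6] len 35.5 yaw -3.6
[[430.2  87.7  18. ]]
clampbin [670.1 104.5] size 148.6 145.6 yaw -8.4 -8.6
conbin [645.4 -61.7] size 145.9 144.4 yaw -9.3 -8.2
lip back [[531.3  73.9]
 [521.5   8. ]]
stand [[ 450.5 -294.2]
 [ 453.4 -412.9]
 [ 403.8 -412.7]
 [ 400.1 -297.3]] [ 426.9 -354.3]
block [[ 425.2 -335.9]
 [ 426.1 -391. ]] [ 425.7 -363.5]
```

>>> {"op": "apply_moves", "data": {"increments": [{"tx": 0.259,"ty": 0.502,"tz": -0.11,"rz": -0.3,"claw": 0.085},{"tx": 0.259,"ty": 0.502,"tz": -0.11,"rz": -0.3,"claw": 0.085},{"tx": 0.259,"ty": 0.502,"tz": -0.11,"rz": -0.3,"claw": 0.085},{"tx": 0.259,"ty": 0.502,"tz": -0.11,"rz": -0.3,"claw": 0.085},{"tx": 0.259,"ty": 0.502,"tz": -0.11,"rz": -0.3,"claw": 0.085},{"tx": 0.259,"ty": 0.502,"tz": -0.11,"rz": -0.3,"claw": 0.085},{"tx": 0.259,"ty": 0.502,"tz": -0.11,"rz": -0.3,"claw": 0.085},{"tx": 0.259,"ty": 0.502,"tz": -0.11,"rz": -0.3,"claw": 0.085},{"tx": 0.259,"ty": 0.502,"tz": -0.11,"rz": -0.3,"claw": 0.085},{"tx": 0.259,"ty": 0.502,"tz": -0.11,"rz": -0.3,"claw": 0.085},{"tx": 0.259,"ty": 0.502,"tz": -0.11,"rz": -0.3,"claw": 0.085},{"tx": 0.259,"ty": 0.502,"tz": -0.11,"rz": -0.3,"claw": 0.085}]}}

```text
$.increments[0]: bad value
```

>>> {"op": "apply_moves", "data": {"increments": [{"tx": 0.022,"ty": 0.042,"tz": -0.009,"rx": 0,"ry": 0,"rz": -0.3,"claw": 0.085}]}}

```text
clock: 0.25
eef_pos: [186.4, -591.1, 222.7]
tool_rot: [3.135, 0.004, 0.228]
force: [0.3, -0.3, -0.4]
width: 85.2
```

>>> {"op": "apply_moves", "data": {"increments": [{"tx": 0.237,"ty": 0.46,"tz": -0.102,"rx": 0,"ry": 0,"rz": 0,"claw": 0.085},{"tx": 0.237,"ty": 0.46,"tz": -0.102,"rx": 0,"ry": 0,"rz": 0,"claw": 0.085},{"tx": 0.237,"ty": 0.46,"tz": -0.102,"rx": 0,"ry": 0,"rz": 0,"claw": 0.085},{"tx": 0.237,"ty": 0.46,"tz": -0.102,"rx": 0,"ry": 0,"rz": 0,"claw": 0.085},{"tx": 0.237,"ty": 0.46,"tz": -0.102,"rx": 0,"ry": 0,"rz": 0,"claw": 0.085},{"tx": 0.237,"ty": 0.46,"tz": -0.102,"rx": 0,"ry": 0,"rz": 0,"claw": 0.085},{"tx": 0.237,"ty": 0.46,"tz": -0.102,"rx": 0,"ry": 0,"rz": 0,"claw": 0.085},{"tx": 0.237,"ty": 0.46,"tz": -0.102,"rx": 0,"ry": 0,"rz": 0,"claw": 0.085},{"tx": 0.237,"ty": 0.46,"tz": -0.102,"rx": 0,"ry": 0,"rz": 0,"claw": 0.085},{"tx": 0.237,"ty": 0.46,"tz": -0.102,"rx": 0,"ry": 0,"rz": 0,"claw": 0.085},{"tx": 0.237,"ty": 0.46,"tz": -0.102,"rx": 0,"ry": 0,"rz": 0,"claw": 0.085},{"tx": 0.237,"ty": 0.46,"tz": -0.102,"rx": 0,"ry": 0,"rz": 0,"claw": 0.085}]}}

```text
clock: 1.45
eef_pos: [429.6, -121.1, 119.5]
tool_rot: [-3.14, -0.0, 0.245]
force: [-1.1, -0.5, -0.4]
width: 85.4
```

```bash
python3 - <<'E'
from h import *
for i in range(2):
    s=read_state(); print(s["clock"],s["eef_pos"].round(1),s["tool_rot"].round(3)); C=cam("wrist"); im=save("wrist","pics/w1.png")
print(read_state()["eef_pos"].round(1))
hsv=cv2.cvtColor(im,cv2.COLOR_RGB2HSV)
print("proj B",proj("wrist",[[428,-126,12],[429,-121,0]],C).round(0))
E
```

```text
1.45 [ 429.6 -121.1  119.5] [-3.14  -0.     0.245]
1.5 [ 428.5 -123.7  119.9] [-3.141  0.     0.241]
[ 427.8 -125.3  120.1]
proj B [[316. 198.]
 [311. 192.]]
```

View pics/w1.png

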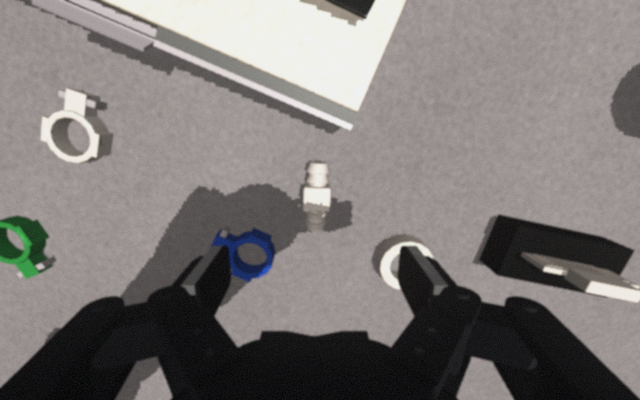

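The wrist view shows connector B at (316,196), right at its predicted (316,198) and aligned with the tool. I descend and grip.

>>> {"op": "apply_moves", "data": {"increments": [{"tx": 0,"ty": 0,"tz": -0.05,"rx": 0,"ry": 0,"rz": 0,"claw": 0.06},{"tx": 0,"ty": 0,"tz": -0.09,"rx": 0,"ry": 0,"rz": 0,"claw": 0.06},{"tx": 0,"ty": 0,"tz": -0.116,"rx": 0,"ry": 0,"rz": 0,"claw": 0.06},{"tx": 0,"ty": 0,"tz": -0.116,"rx": 0,"ry": 0,"rz": 0,"claw": 0.06},{"tx": 0,"ty": 0,"tz": -0.116,"rx": 0,"ry": 0,"rz": 0,"claw": 0.01},{"tx": 0,"ty": 0,"tz": -0.116,"rx": 0,"ry": 0,"rz": 0,"claw": 0.01},{"tx": 0,"ty": 0,"tz": -0.116,"rx": 0,"ry": 0,"rz": 0,"claw": 0.01},{"tx": 0,"ty": 0,"tz": -0.116,"rx": 0,"ry": 0,"rz": 0,"claw": 0.01},{"tx": 0,"ty": 0,"tz": -0.116,"rx": 0,"ry": 0,"rz": 0,"claw": 0.01},{"tx": 0,"ty": 0,"tz": -0.116,"rx": 0,"ry": 0,"rz": 0,"claw": 0.01},{"tx": 0,"ty": 0,"tz": -0.116,"rx": 0,"ry": 0,"rz": 0,"claw": 0.01},{"tx": 0,"ty": 0,"tz": -0.116,"rx": 0,"ry": 0,"rz": 0,"claw": 0.01}]}}

```text
clock: 2.75
eef_pos: [428.0, -125.7, 4.5]
tool_rot: [-3.142, -0.0, 0.237]
force: [-0.0, 0.0, -0.6]
width: 22.8
```

>>> {"op": "apply_moves", "data": {"increments": [{"tx": 0,"ty": 0,"tz": 0.05,"rx": 0,"ry": 0,"rz": 0,"claw": 0.01},{"tx": 0,"ty": 0,"tz": 0.1,"rx": 0,"ry": 0,"rz": 0,"claw": 0.01},{"tx": 0.188,"ty": 0.036,"tz": 0.12,"rx": 0,"ry": 0,"rz": -4.4,"claw": 0.01},{"tx": 0.188,"ty": 0.036,"tz": 0.12,"rx": 0,"ry": 0,"rz": -4.4,"claw": 0.01},{"tx": 0.188,"ty": 0.036,"tz": 0.12,"rx": 0,"ry": 0,"rz": -4.4,"claw": 0.01},{"tx": 0.188,"ty": 0.036,"tz": 0.12,"rx": 0,"ry": 0,"rz": -4.4,"claw": 0.01},{"tx": 0.188,"ty": 0.036,"tz": 0.12,"rx": 0,"ry": 0,"rz": -4.4,"claw": 0.01},{"tx": 0.188,"ty": 0.036,"tz": 0.12,"rx": 0,"ry": 0,"rz": -4.4,"claw": 0.01},{"tx": 0.188,"ty": 0.036,"tz": 0.12,"rx": 0,"ry": 0,"rz": -4.4,"claw": 0.01},{"tx": 0.188,"ty": 0.036,"tz": 0.08,"rx": 0,"ry": 0,"rz": -4.4,"claw": 0.01},{"tx": 0.188,"ty": 0.036,"tz": 0.059,"rx": 0,"ry": 0,"rz": -4.4,"claw": 0.01},{"tx": 0.188,"ty": 0.036,"tz": 0.059,"rx": 0,"ry": 0,"rz": -4.4,"claw": 0.01}]}}

```text
clock: 3.95
eef_pos: [613.0, -89.7, 61.1]
tool_rot: [-3.141, 0.005, -0.15]
force: [-0.3, 0.2, -0.7]
width: 22.6
```

>>> {"op": "apply_moves", "data": {"increments": [{"tx": 0,"ty": 0,"tz": 0,"rx": 0,"ry": 0,"rz": 0,"claw": 0.033},{"tx": 0,"ty": 0,"tz": 0,"rx": 0,"ry": 0,"rz": 0,"claw": 0.033},{"tx": 0,"ty": 0,"tz": 0,"rx": 0,"ry": 0,"rz": 0,"claw": 0.033},{"tx": 0,"ty": 0,"tz": 0.05,"rx": 0,"ry": 0,"rz": 0,"claw": 0.033},{"tx": 0,"ty": 0,"tz": 0.09,"rx": 0,"ry": 0,"rz": 0,"claw": 0.033},{"tx": -0.1715,"ty": 0.3885,"tz": 0.09,"rx": 0,"ry": 0,"rz": 10.96,"claw": 0.06},{"tx": -0.1715,"ty": 0.3885,"tz": 0.09,"rx": 0,"ry": 0,"rz": 10.96,"claw": 0.06},{"tx": -0.1715,"ty": 0.3885,"tz": 0.09,"rx": 0,"ry": 0,"rz": 10.96,"claw": 0.06},{"tx": -0.1715,"ty": 0.3885,"tz": 0.09,"rx": 0,"ry": 0,"rz": 10.96,"claw": 0.06},{"tx": -0.1715,"ty": 0.3885,"tz": 0.09,"rx": 0,"ry": 0,"rz": 10.96,"claw": 0.06},{"tx": -0.1715,"ty": 0.3885,"tz": 0.09,"rx": 0,"ry": 0,"rz": 10.96,"claw": 0.06},{"tx": -0.1715,"ty": 0.3885,"tz": 0.09,"rx": 0,"ry": 0,"rz": 10.96,"claw": 0.06}]}}

```text
clock: 5.15
eef_pos: [473.9, 232.3, 154.5]
tool_rot: [-3.142, -0.002, 0.813]
force: [1.0, -1.0, -0.6]
width: 59.8
```

>>> {"op": "apply_moves", "data": {"increments": [{"tx": -0.03,"ty": 0.068,"tz": -0.03,"rx": 0,"ry": 0,"rz": 0,"claw": 0.06},{"tx": -0.03,"ty": 0.068,"tz": -0.05,"rx": 0,"ry": 0,"rz": 0,"claw": 0.06},{"tx": -0.03,"ty": 0.068,"tz": -0.07,"rx": 0,"ry": 0,"rz": 0,"claw": 0.06},{"tx": -0.03,"ty": 0.068,"tz": -0.07,"rx": 0,"ry": 0,"rz": 0,"claw": 0.06}]}}

```text
clock: 5.55
eef_pos: [442.6, 298.8, 81.8]
tool_rot: [-3.141, 0.003, 0.811]
force: [0.4, -0.2, 0.2]
width: 59.9
```

```bash
python3 - <<'E'
from h import *
s=read_state(); C=cam("wrist"); im=save("wrist","pics/w2.png"); print(s["eef_pos"].round(1),s["tool_rot"].round(3))
hsv=cv2.cvtColor(im,cv2.COLOR_RGB2HSV); m=((hsv[...,2]>170)&(hsv[...,1]<60)).astype(np.uint8)
u,v=proj("wrist",[444.5,298.5,12],C)[0].astype(int); print(u,v)
w=m[v-50:v+50,u-50:u+50]; n,l,st,ce=cv2.connectedComponentsWithStats(w)
for i in range(1,n):
    if st[i,4]>40: print(st[i], ray("wrist",ce[i]+[u-50,v-50],20,C).round(1))
print(read_state()["eef_pos"].round(1))
E
```

```text
[442.6 298.8  81.8] [-3.141e+00  3.000e-03  8.110e-01]
315 208
[69  0  8 16 66] [[480.3 313.7  20. ]]
[ 41  12  25  25 448] [[462.1 315.2  20. ]]
[89 35 11 13 48] [[475.6 283.2  20. ]]
[87 48  8 13 54] [[465.6 277.3  20. ]]
[ 40  65  37  35 573] [[431.3 279.2  20. ]]
[75 72 12  9 47] [[448.1 269.5  20. ]]
[ 8 82 17 18 99] [[404.8 294.5  20. ]]
[27 82 13 18 68] [[413.7 285.2  20. ]]
[444.3 298.   83.3]
```

>>> {"op": "apply_moves", "data": {"increments": [{"tx": 0.001,"ty": 0,"tz": -0.045,"rx": 0,"ry": 0,"rz": 0.3,"claw": 0.06},{"tx": 0.001,"ty": 0,"tz": -0.079,"rx": 0,"ry": 0,"rz": 0.3,"claw": 0.06},{"tx": 0.001,"ty": 0,"tz": -0.079,"rx": 0,"ry": 0,"rz": 0.3,"claw": 0.06},{"tx": 0.001,"ty": 0,"tz": -0.079,"rx": 0,"ry": 0,"rz": 0.3,"claw": 0.01},{"tx": 0.001,"ty": 0,"tz": -0.079,"rx": 0,"ry": 0,"rz": 0.3,"claw": 0.01},{"tx": 0.001,"ty": 0,"tz": -0.079,"rx": 0,"ry": 0,"rz": 0.3,"claw": 0.01},{"tx": 0.001,"ty": 0,"tz": -0.079,"rx": 0,"ry": 0,"rz": 0.3,"claw": 0.01},{"tx": 0.001,"ty": 0,"tz": -0.079,"rx": 0,"ry": 0,"rz": 0.3,"claw": 0.01},{"tx": 0.001,"ty": 0,"tz": -0.079,"rx": 0,"ry": 0,"rz": 0.3,"claw": 0.01},{"tx": 0.001,"ty": 0,"tz": -0.079,"rx": 0,"ry": 0,"rz": 0.3,"claw": 0.01}]}}

```text
clock: 6.6
eef_pos: [447.3, 298.9, 6.8]
tool_rot: [3.14, -0.004, 0.835]
force: [-0.6, -0.5, 5.2]
width: 22.6
```

>>> {"op": "apply_moves", "data": {"increments": [{"tx": 0,"ty": 0,"tz": 0.05,"rx": 0,"ry": 0,"rz": 0,"claw": 0.01},{"tx": 0,"ty": 0,"tz": 0.1,"rx": 0,"ry": 0,"rz": 0,"claw": 0.01},{"tx": 0,"ty": 0,"tz": 0.12,"rx": 0,"ry": 0,"rz": 0,"claw": 0.01},{"tx": 0,"ty": 0,"tz": 0.12,"rx": 0,"ry": 0,"rz": 0,"claw": 0.01}]}}

```text
clock: 7.0
eef_pos: [448.0, 299.9, 128.9]
tool_rot: [3.14, -0.008, 0.836]
force: [0.9, 0.6, -1.1]
width: 22.3
```

```bash
python3 - <<'E'
from h import *
s=read_state(); im=save("wrist","pics/w3.png"); print(s["eef_pos"].round(1),s["tool_rot"].round(3),s["force"].round(1),s["width"])
E
```

```text
[448.  299.9 128.9] [ 3.14  -0.008  0.836] [ 0.9  0.6 -1.1] 22.298661570107228
```

View pics/w3.png

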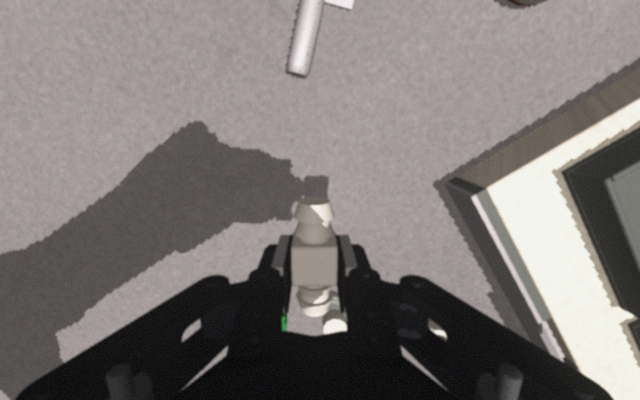

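The wrist view shows connector A held level between the fingers at (315,260). I carry it to the bin.

>>> {"op": "apply_moves", "data": {"increments": [{"tx": 0.18,"ty": -0.324,"tz": 0,"rx": 0,"ry": 0,"rz": -11.26,"claw": 0.01},{"tx": 0.18,"ty": -0.324,"tz": 0,"rx": 0,"ry": 0,"rz": -11.26,"claw": 0.01},{"tx": 0.18,"ty": -0.324,"tz": 0,"rx": 0,"ry": 0,"rz": -11.26,"claw": 0.01},{"tx": 0.18,"ty": -0.324,"tz": 0,"rx": 0,"ry": 0,"rz": -11.26,"claw": 0.01},{"tx": 0.18,"ty": -0.324,"tz": 0,"rx": 0,"ry": 0,"rz": -11.26,"claw": 0.01},{"tx": 0.18,"ty": -0.324,"tz": 0,"rx": 0,"ry": 0,"rz": -11.26,"claw": 0.01},{"tx": 0.18,"ty": -0.324,"tz": 0,"rx": 0,"ry": 0,"rz": -11.26,"claw": 0.01},{"tx": 0.18,"ty": -0.324,"tz": 0,"rx": 0,"ry": 0,"rz": -11.26,"claw": 0.01},{"tx": 0.18,"ty": -0.324,"tz": 0,"rx": 0,"ry": 0,"rz": -11.26,"claw": 0.01},{"tx": 0.18,"ty": -0.324,"tz": -0.04,"rx": 0,"ry": 0,"rz": -11.26,"claw": 0.01},{"tx": 0.18,"ty": -0.324,"tz": -0.06,"rx": 0,"ry": 0,"rz": -11.26,"claw": 0.01},{"tx": 0.18,"ty": -0.324,"tz": -0.06,"rx": 0,"ry": 0,"rz": -11.26,"claw": 0.01}]}}

```text
clock: 8.25
eef_pos: [623.4, -23.2, 61.3]
tool_rot: [-3.14, 0.005, -0.146]
force: [-0.2, 0.2, -1.0]
width: 22.6
```

>>> {"op": "apply_moves", "data": {"increments": [{"tx": 0,"ty": 0,"tz": 0,"rx": 0,"ry": 0,"rz": 0,"claw": 0.033},{"tx": 0,"ty": 0,"tz": 0,"rx": 0,"ry": 0,"rz": 0,"claw": 0.033},{"tx": 0,"ty": 0,"tz": 0,"rx": 0,"ry": 0,"rz": 0,"claw": 0.033},{"tx": 0,"ty": 0,"tz": 0.05,"rx": 0,"ry": 0,"rz": 0,"claw": 0.033},{"tx": 0,"ty": 0,"tz": 0.08,"rx": 0,"ry": 0,"rz": 0,"claw": 0.033},{"tx": -0.195,"ty": 0.114,"tz": 0.08,"rx": 0,"ry": 0,"rz": 0.9,"claw": 0.075},{"tx": -0.195,"ty": 0.114,"tz": 0.08,"rx": 0,"ry": 0,"rz": 0.9,"claw": 0.075},{"tx": -0.195,"ty": 0.114,"tz": 0.08,"rx": 0,"ry": 0,"rz": 0.9,"claw": 0.075},{"tx": -0.195,"ty": 0.114,"tz": 0.08,"rx": 0,"ry": 0,"rz": 0.9,"claw": 0.075},{"tx": -0.195,"ty": 0.114,"tz": 0.08,"rx": 0,"ry": 0,"rz": 0.9,"claw": 0.075},{"tx": -0.195,"ty": 0.114,"tz": 0.06,"rx": 0,"ry": 0,"rz": 0.9,"claw": 0.075},{"tx": -0.195,"ty": 0.114,"tz": 0.06,"rx": 0,"ry": 0,"rz": 0.9,"claw": 0.075}]}}

```text
clock: 9.45
eef_pos: [429.1, 89.6, 123.8]
tool_rot: [-3.141, 0.002, -0.067]
force: [0.6, -0.6, 0.1]
width: 75.4
```

```bash
python3 - <<'E'
from h import *
get_image("wrist")
s=read_state(); C=cam("wrist"); im=save("wrist","pics/w4.png"); print(s["eef_pos"].round(1),s["tool_rot"].round(3))
t=save("top","pics/t4.png")
u,v=proj("wrist",[430,88,18],C)[0].astype(int); print(u,v)
cv2.circle(im,(u,v),2,(255,0,0),-1)
c=np.hstack([cv2.resize(im,(480,300)),cv2.resize(t[90:215,230:410],(430,300),interpolation=cv2.INTER_CUBIC)])[:, :, ::-1]
cv2.imwrite("pics/w4b.png",cv2.resize(c,(800,264)))
E
```

```text
[430.3  88.7 124.4] [-3.141e+00  1.000e-03 -6.900e-02]
314 197
```

View pics/w4b.png

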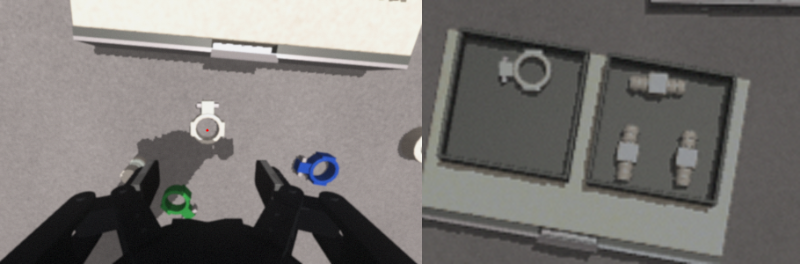

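Both connectors lie in the right bin. The clamp ring is under the predicted dot at (207,129), with its lug towards +x. I grip the clamp.

>>> {"op": "apply_moves", "data": {"increments": [{"tx": 0,"ty": 0,"tz": -0.05,"rx": 0,"ry": 0,"rz": 0,"claw": 0.07},{"tx": 0,"ty": 0,"tz": -0.1,"rx": 0,"ry": 0,"rz": 0,"claw": 0.07},{"tx": 0,"ty": 0,"tz": -0.122,"rx": 0,"ry": 0,"rz": 0,"claw": 0.07},{"tx": 0,"ty": 0,"tz": -0.122,"rx": 0,"ry": 0,"rz": 0,"claw": 0.07},{"tx": 0,"ty": 0,"tz": -0.122,"rx": 0,"ry": 0,"rz": 0,"claw": 0.035},{"tx": 0,"ty": 0,"tz": -0.122,"rx": 0,"ry": 0,"rz": 0,"claw": 0.035},{"tx": 0,"ty": 0,"tz": -0.122,"rx": 0,"ry": 0,"rz": 0,"claw": 0.035},{"tx": 0,"ty": 0,"tz": -0.122,"rx": 0,"ry": 0,"rz": 0,"claw": 0.035},{"tx": 0,"ty": 0,"tz": -0.122,"rx": 0,"ry": 0,"rz": 0,"claw": 0.035}]}}

```text
clock: 10.5
eef_pos: [433.3, 87.0, 4.5]
tool_rot: [3.138, -0.005, -0.069]
force: [-0.7, -3.0, 7.0]
width: 44.5
```

>>> {"op": "apply_moves", "data": {"increments": [{"tx": 0,"ty": 0,"tz": 0.05,"rx": 0,"ry": 0,"rz": 0,"claw": 0.035},{"tx": 0,"ty": 0,"tz": 0.1,"rx": 0,"ry": 0,"rz": 0,"claw": 0.035},{"tx": 0.05,"ty": 0.0215,"tz": 0.125,"rx": 0,"ry": 0,"rz": -0.9,"claw": 0.035},{"tx": 0.205,"ty": 0.0215,"tz": 0.125,"rx": 0,"ry": 0,"rz": -0.9,"claw": 0.035},{"tx": 0.205,"ty": 0.0215,"tz": 0.125,"rx": 0,"ry": 0,"rz": -0.9,"claw": 0.035},{"tx": 0.205,"ty": 0.0215,"tz": 0.125,"rx": 0,"ry": 0,"rz": -0.9,"claw": 0.035},{"tx": 0.205,"ty": 0.0215,"tz": 0.125,"rx": 0,"ry": 0,"rz": -0.9,"claw": 0.035},{"tx": 0.205,"ty": 0.0215,"tz": 0.125,"rx": 0,"ry": 0,"rz": -0.9,"claw": 0.035},{"tx": 0.205,"ty": 0.0215,"tz": 0.085,"rx": 0,"ry": 0,"rz": -0.9,"claw": 0.035},{"tx": 0.205,"ty": 0.0215,"tz": 0.062,"rx": 0,"ry": 0,"rz": -0.9,"claw": 0.035},{"tx": 0.205,"ty": 0.0215,"tz": 0.062,"rx": 0,"ry": 0,"rz": -0.9,"claw": 0.035}]}}

```text
clock: 11.6
eef_pos: [632.1, 110.9, 62.5]
tool_rot: [3.139, 0.007, -0.147]
force: [-0.5, 1.0, -1.2]
width: 44.3
```

>>> {"op": "apply_moves", "data": {"increments": [{"tx": 0,"ty": 0,"tz": 0,"rx": 0,"ry": 0,"rz": 0,"claw": 0.056},{"tx": 0,"ty": 0,"tz": 0,"rx": 0,"ry": 0,"rz": 0,"claw": 0.056},{"tx": 0,"ty": 0,"tz": 0,"rx": 0,"ry": 0,"rz": 0,"claw": 0.056},{"tx": 0,"ty": 0,"tz": 0.05,"rx": 0,"ry": 0,"rz": 0,"claw": 0.056},{"tx": 0,"ty": 0,"tz": 0.1,"rx": 0,"ry": 0,"rz": 0,"claw": 0.056},{"tx": -0.1065,"ty": -0.069,"tz": 0.106,"rx": 0,"ry": 0,"rz": 0,"claw": 0.085},{"tx": -0.1065,"ty": -0.069,"tz": 0.106,"rx": 0,"ry": 0,"rz": 0,"claw": 0.085},{"tx": -0.1065,"ty": -0.069,"tz": 0.106,"rx": 0,"ry": 0,"rz": 0,"claw": 0.085},{"tx": -0.1065,"ty": -0.069,"tz": 0.106,"rx": 0,"ry": 0,"rz": 0,"claw": 0.085},{"tx": -0.1065,"ty": -0.069,"tz": 0.106,"rx": 0,"ry": 0,"rz": 0,"claw": 0.085}]}}

```text
clock: 12.6
eef_pos: [530.3, 41.2, 172.1]
tool_rot: [-3.14, -0.001, -0.148]
force: [0.3, 0.6, -0.6]
width: 85.1
```

```bash
python3 - <<'E'
from h import *
get_image("wrist");get_image("wrist")
s=read_state(); C=cam("wrist"); im=save("wrist","pics/w5.png"); print(s["eef_pos"].round(1),s["tool_rot"].round(3)); np.savez("c5.npz",K=C[0],o=C[1],R=C[2])
t=save("top","pics/t5.png")
u,v=proj("wrist",[529,41,50],C)[0].astype(int); print(u,v)
a=cv2.resize(im[v-50:v+50,u-80:u+80],(800,500),interpolation=cv2.INTER_CUBIC)
b=cv2.resize(t[90:215,230:410],(144,100)); a[:100,:144]=b
cv2.imwrite("pics/w5b.png",a[...,::-1])
E
```

```text
[531.   41.9 171.3] [-3.141e+00 -1.000e-03 -1.460e-01]
315 194
```

View pics/w5b.png

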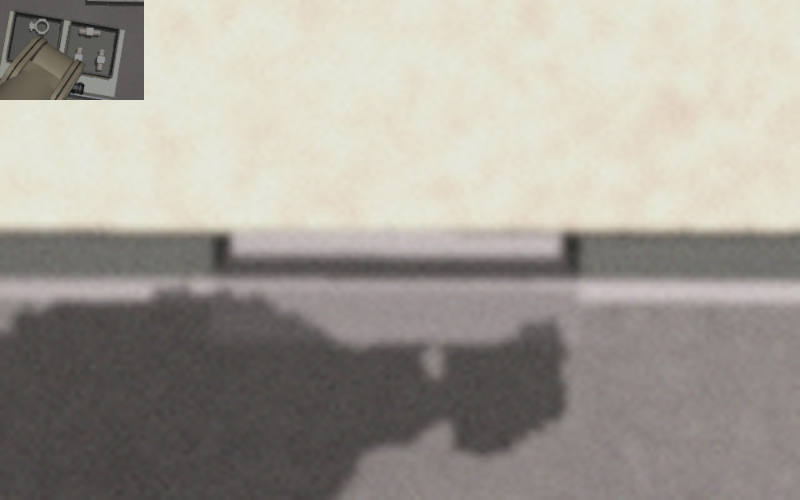

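```bash
python3 - <<'E'
from h import *
z=np.load("c5.npz"); C=(z["K"],z["o"],z["R"],0)
f=lambda p:np.array([235,144])+(np.array(p)+.5)/5-.5
P=ray("w",[f(p) for p in [(213,232),(580,232),(213,278),(580,278)]],50,C)[:,:2]
print(P.round(1)); c=P.mean(0); d=P[0]-P[1]; print("slot",c.round(1),np.linalg.norm(d).round(1),np.degrees(np.arctan2(-d[0],d[1])).round(2))
l=(P[0]+P[1]-P[2]-P[3])/2; print(np.linalg.norm(l))
q=ray("w",[f((20,233)),f((780,233))],50,C)[:,:2]; d=q[0]-q[1]; print("edge yaw",np.degrees(np.arctan2(-d[0],d[1])))
print(read_state()["eef_pos"].round(1),read_state()["tool_rot"].round(3))
E
```

```text
[[539.1  76. ]
 [528.9   6.8]
 [530.1  77.6]
 [519.9   7.8]]
slot [529.5  42. ] 69.9 -8.36
9.129293450036961
edge yaw -8.355853680726693
[530.6  41.8 170.8] [ 3.141  0.    -0.146]
```

>>> {"op": "apply_moves", "data": {"increments": [{"tx": -0.104,"ty": -0.396,"tz": 0.02,"rx": 0,"ry": 0,"rz": 19.9,"claw": 0.06},{"tx": -0.104,"ty": -0.396,"tz": 0.02,"rx": 0,"ry": 0,"rz": 19.9,"claw": 0.06},{"tx": -0.104,"ty": -0.396,"tz": 0.02,"rx": 0,"ry": 0,"rz": 19.9,"claw": 0.06},{"tx": -0.104,"ty": -0.396,"tz": 0.02,"rx": 0,"ry": 0,"rz": 19.9,"claw": 0.06},{"tx": -0.104,"ty": -0.396,"tz": 0.02,"rx": 0,"ry": 0,"rz": 19.9,"claw": 0.06},{"tx": -0.104,"ty": -0.396,"tz": 0.02,"rx": 0,"ry": 0,"rz": 19.9,"claw": 0.06},{"tx": -0.104,"ty": -0.396,"tz": 0.02,"rx": 0,"ry": 0,"rz": 19.9,"claw": 0.06},{"tx": -0.104,"ty": -0.396,"tz": 0.02,"rx": 0,"ry": 0,"rz": 19.9,"claw": 0.06},{"tx": -0.104,"ty": -0.396,"tz": 0.02,"rx": 0,"ry": 0,"rz": 19.9,"claw": 0.06},{"tx": -0.104,"ty": -0.396,"tz": 0.02,"rx": 0,"ry": 0,"rz": 19.9,"claw": 0.06},{"tx": -0.104,"ty": -0.396,"tz": 0.02,"rx": 0,"ry": 0,"rz": 19.9,"claw": 0.06},{"tx": -0.104,"ty": -0.396,"tz": 0.02,"rx": 0,"ry": 0,"rz": 19.9,"claw": 0.06}]}}

```text
clock: 14.0
eef_pos: [426.0, -355.4, 190.5]
tool_rot: [3.141, 0.001, 1.594]
force: [-0.2, 0.1, -0.3]
width: 60.0
```

```bash
python3 - <<'E'
from h import *
for i in range(5): get_image("wrist")
s=read_state(); C=cam("wrist"); im=save("wrist","pics/w6.png"); print(s["eef_pos"].round(1),s["tool_rot"].round(3)); np.savez("c6.npz",K=C[0],o=C[1],R=C[2])
t=save("top","pics/t6.png")
u,v=proj("wrist",[426,-354,60],C)[0].astype(int); print(u,v)
a=cv2.resize(im[v-75:v+75,u-120:u+120],(800,500),interpolation=cv2.INTER_CUBIC)
b=cv2.resize(t[90:215,230:410],(216,150)); a[:150,:216]=b
cv2.imwrite("pics/w6b.png",a[...,::-1])
E
```

```text
[ 425.8 -355.   190.7] [3.142e+00 1.000e-03 1.588e+00]
314 189
```

View pics/w6b.png

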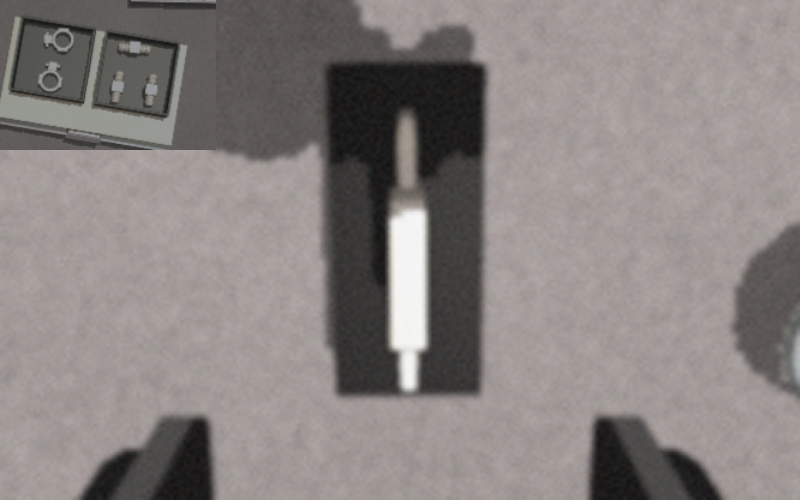

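```bash
python3 - <<'E'
from h import *
z=np.load("c6.npz"); C=(z["K"],z["o"],z["R"],0)
f=lambda p:np.array([194,114])+(np.array(p)+.5)/(10/3)-.5
for n,ps,h in [("block top",[(409,187),(409,208),(409,352)],75),("block bottom",[(407,187)],55),("plate top",[(406,108),(409,392)],55),("stand",[(406,65),(410,394)],30),("stand x at +y, -y",[(327,70),(485,70),(336,392),(480,392)],30),("block sides",[(391,215),(427,215),(389,345),(428,345)],75)]:
    print(n,ray("w",[f(p) for p in ps],h,C)[:,:2].round(1).tolist())
s=read_state();print(s["eef_pos"].round(1),s["tool_rot"].round(3),s["force"].round(1))
E
```

```text
block top [[427.6, -331.6], [427.7, -337.5], [428.5, -379.7]]
block bottom [[427.2, -335.3]]
plate top [[426.4, -312.2], [429.0, -400.4]]
stand [[426.3, -301.5], [429.7, -411.6]]
stand x at +y, -y [[401.8, -303.5], [450.9, -302.6], [404.4, -411.3], [453.7, -410.4]]
block sides [[422.7, -339.5], [432.7, -339.3], [422.7, -377.6], [433.9, -377.4]]
[ 425.8 -354.8  190.7] [3.142e+00 1.000e-03 1.588e+00] [ 1.1 -0.5 -0.2]
```

The inset shows the loose clamp in the clamp bin at (50,78) and both connectors in the other. The crop shows the holder's grip block from (409,208) to (409,352), centred at about (428,-357) with yaw 1.8°. I grip it.

>>> {"op": "apply_moves", "data": {"increments": [{"tx": 0.002,"ty": -0.002,"tz": -0.05,"rx": 0,"ry": 0,"rz": 0.16,"claw": 0.05},{"tx": 0.002,"ty": -0.002,"tz": -0.1,"rx": 0,"ry": 0,"rz": 0.16,"claw": 0.05},{"tx": 0.002,"ty": -0.002,"tz": -0.13,"rx": 0,"ry": 0,"rz": 0.16,"claw": 0.05},{"tx": 0.002,"ty": -0.002,"tz": -0.145,"rx": 0,"ry": 0,"rz": 0.16,"claw": 0.05},{"tx": 0.002,"ty": -0.002,"tz": -0.145,"rx": 0,"ry": 0,"rz": 0.16,"claw": 0.05},{"tx": 0.002,"ty": -0.002,"tz": -0.145,"rx": 0,"ry": 0,"rz": 0.16,"claw": 0.025},{"tx": 0.002,"ty": -0.002,"tz": -0.145,"rx": 0,"ry": 0,"rz": 0.16,"claw": 0.025},{"tx": 0.002,"ty": -0.002,"tz": -0.145,"rx": 0,"ry": 0,"rz": 0.16,"claw": 0},{"tx": 0.002,"ty": -0.002,"tz": -0.145,"rx": 0,"ry": 0,"rz": 0.16,"claw": 0},{"tx": 0.002,"ty": -0.002,"tz": -0.145,"rx": 0,"ry": 0,"rz": 0.16,"claw": 0},{"tx": 0.002,"ty": -0.002,"tz": -0.145,"rx": 0,"ry": 0,"rz": 0.16,"claw": 0},{"tx": 0.002,"ty": -0.002,"tz": -0.145,"rx": 0,"ry": 0,"rz": 0.16,"claw": 0}]}}

```text
clock: 15.55
eef_pos: [428.5, -357.4, 47.2]
tool_rot: [3.139, 0.002, 1.603]
force: [-1.0, 1.8, 7.2]
width: 9.0
```

>>> {"op": "apply_moves", "data": {"increments": [{"tx": 0,"ty": 0,"tz": 0.02,"rx": 0,"ry": 0,"rz": 0,"claw": 0},{"tx": 0,"ty": 0,"tz": 0.05,"rx": 0,"ry": 0,"rz": 0,"claw": 0},{"tx": 0,"ty": 0,"tz": 0.09,"rx": 0,"ry": 0,"rz": 0,"claw": 0},{"tx": 0.1,"ty": 0.398,"tz": 0.09,"rx": 0,"ry": 0,"rz": -2.04,"claw": 0},{"tx": 0.1,"ty": 0.398,"tz": 0.09,"rx": 0,"ry": 0,"rz": -2.04,"claw": 0},{"tx": 0.1,"ty": 0.398,"tz": 0.09,"rx": 0,"ry": 0,"rz": -2.04,"claw": 0},{"tx": 0.1,"ty": 0.398,"tz": 0.09,"rx": 0,"ry": 0,"rz": -2.04,"claw": 0},{"tx": 0.1,"ty": 0.398,"tz": 0.09,"rx": 0,"ry": 0,"rz": -2.04,"claw": 0},{"tx": 0.1,"ty": 0.398,"tz": 0.09,"rx": 0,"ry": 0,"rz": -2.04,"claw": 0},{"tx": 0.1,"ty": 0.398,"tz": 0.09,"rx": 0,"ry": 0,"rz": -2.04,"claw": 0},{"tx": 0.1,"ty": 0.398,"tz": 0.09,"rx": 0,"ry": 0,"rz": -2.04,"claw": 0},{"tx": 0.1,"ty": 0.398,"tz": 0.09,"rx": 0,"ry": 0,"rz": -2.04,"claw": 0}]}}

```text
clock: 16.75
eef_pos: [528.6, 49.2, 135.8]
tool_rot: [3.141, -0.003, 1.435]
force: [0.5, -0.0, -0.5]
width: 9.2
```

```bash
python3 - <<'E'
from h import *
for i in range(6): get_image("wrist")
s=read_state(); C=cam("wrist"); im=save("wrist","pics/w7.png"); print(s["eef_pos"].round(1),s["tool_rot"].round(3),s["force"].round(1),s["width"]); np.savez("c7.npz",K=C[0],o=C[1],R=C[2])
t=save("scene","pics/s7.png"); print(proj("scene",[529,42,60]).round())
u,v=proj("scene",[529,42,100])[0].astype(int)
b=cv2.resize(t[v-40:v+40,u-64:u+64],(640,400),interpolation=cv2.INTER_CUBIC)
cv2.imwrite("pics/w7b.png",np.vstack([cv2.resize(im,(480,300)),cv2.resize(b,(480,300))])[...,::-1])
print(read_state()["eef_pos"].round(1))
E
```

```text
[527.1  38.6 136.1] [3.141e+00 2.000e-03 1.422e+00] [-1.1 -0.6 -0.7] 8.598966486638536
[[333. 200.]]
[527.3  39.  136.1]
```

View pics/w7b.png

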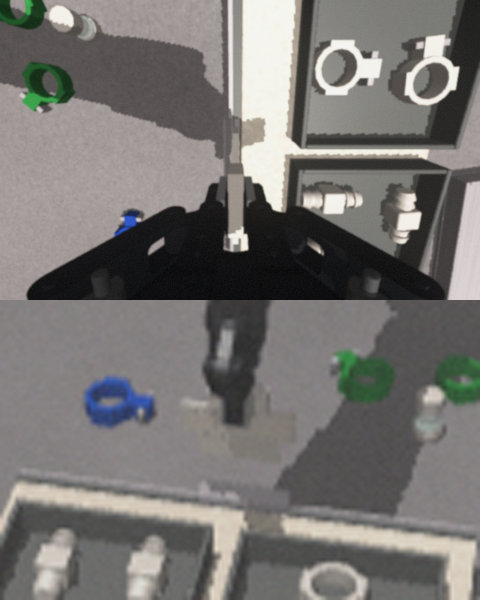

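The holder is held upright above the lip, centred at (236,190) in the wrist half of the view. I lower slowly towards the mouth while watching the force.

>>> {"op": "apply_moves", "data": {"increments": [{"tx": 0.0013,"ty": 0.003,"tz": -0.02,"rx": 0,"ry": 0,"rz": 0,"claw": 0},{"tx": 0.0013,"ty": 0.003,"tz": -0.033,"rx": 0,"ry": 0,"rz": 0,"claw": 0},{"tx": 0.0013,"ty": 0.003,"tz": -0.037,"rx": 0,"ry": 0,"rz": 0,"claw": 0},{"tx": 0.0013,"ty": 0.003,"tz": -0.041,"rx": 0,"ry": 0,"rz": 0,"claw": 0},{"tx": 0.0013,"ty": 0.003,"tz": -0.045,"rx": 0,"ry": 0,"rz": 0,"claw": 0},{"tx": 0.0013,"ty": 0.003,"tz": -0.048,"rx": 0,"ry": 0,"rz": 0,"claw": 0},{"tx": 0.0013,"ty": 0.003,"tz": -0.051,"rx": 0,"ry": 0,"rz": 0,"claw": 0},{"tx": 0.0013,"ty": 0.003,"tz": -0.054,"rx": 0,"ry": 0,"rz": 0,"claw": 0},{"tx": 0.0013,"ty": 0.003,"tz": -0.054,"rx": 0,"ry": 0,"rz": 0,"claw": 0},{"tx": 0.0013,"ty": 0.003,"tz": -0.054,"rx": 0,"ry": 0,"rz": 0,"claw": 0}]}}

```text
clock: 18.15
eef_pos: [528.9, 44.1, 81.9]
tool_rot: [3.141, 0.001, 1.425]
force: [0.7, 0.0, -0.2]
width: 9.0
```

>>> {"op": "apply_moves", "data": {"increments": [{"tx": 0.0003,"ty": -0.001,"tz": -0.003,"rx": 0,"ry": 0,"rz": 0,"claw": 0},{"tx": 0.0003,"ty": -0.001,"tz": -0.005,"rx": 0,"ry": 0,"rz": 0,"claw": 0},{"tx": 0.0003,"ty": -0.001,"tz": -0.007,"rx": 0,"ry": 0,"rz": 0,"claw": 0},{"tx": 0.0003,"ty": -0.001,"tz": -0.009,"rx": 0,"ry": 0,"rz": 0,"claw": 0},{"tx": 0.0003,"ty": -0.001,"tz": -0.011,"rx": 0,"ry": 0,"rz": 0,"claw": 0},{"tx": 0.0003,"ty": -0.001,"tz": -0.011,"rx": 0,"ry": 0,"rz": 0,"claw": 0},{"tx": 0.0003,"ty": -0.001,"tz": -0.011,"rx": 0,"ry": 0,"rz": 0,"claw": 0}]}}

```text
clock: 18.85
eef_pos: [529.2, 43.1, 71.1]
tool_rot: [3.141, 0.001, 1.425]
force: [-1.5, 1.1, 4.0]
width: 9.2
```

>>> {"op": "apply_moves", "data": {"increments": [{"tx": 0,"ty": 0,"tz": -0.001,"rx": 0,"ry": 0,"rz": 0,"claw": 0},{"tx": 0,"ty": 0,"tz": -0.002,"rx": 0,"ry": 0,"rz": 0,"claw": 0},{"tx": 0,"ty": 0,"tz": -0.003,"rx": 0,"ry": 0,"rz": 0,"claw": 0},{"tx": 0,"ty": 0,"tz": -0.004,"rx": 0,"ry": 0,"rz": 0,"claw": 0},{"tx": 0,"ty": 0,"tz": -0.004,"rx": 0,"ry": 0,"rz": 0,"claw": 0},{"tx": 0,"ty": 0,"tz": -0.004,"rx": 0,"ry": 0,"rz": 0,"claw": 0},{"tx": 0,"ty": 0,"tz": -0.004,"rx": 0,"ry": 0,"rz": 0,"claw": 0}]}}

```text
clock: 19.55
eef_pos: [529.2, 43.1, 67.3]
tool_rot: [3.141, 0.001, 1.425]
force: [-2.5, -0.4, 7.2]
width: 8.7
```

>>> {"op": "apply_moves", "data": {"increments": [{"tx": 0,"ty": 0,"tz": -0.001,"rx": 0,"ry": 0,"rz": 0,"claw": 0},{"tx": 0,"ty": 0,"tz": -0.0015,"rx": 0,"ry": 0,"rz": 0,"claw": 0},{"tx": 0,"ty": 0,"tz": -0.0015,"rx": 0,"ry": 0,"rz": 0,"claw": 0},{"tx": 0,"ty": 0,"tz": -0.0015,"rx": 0,"ry": 0,"rz": 0,"claw": 0}]}}

```text
clock: 19.95
eef_pos: [529.3, 43.1, 67.1]
tool_rot: [3.141, -0.0, 1.425]
force: [-4.0, 0.4, 19.4]
width: 8.9
```

```bash
python3 - <<'E'
from h import *
for i in range(4):
    get_image("wrist"); s=read_state(); print(s["eef_pos"].round(1),s["force"].round(1))
E
```

```text
[529.3  43.1  67.1] [-4.4 -0.4 18.8]
[529.3  43.1  67.1] [-4.2 -0.9 19.4]
[529.3  43.1  67.1] [-3.2  0.1 18.8]
[529.4  43.1  67.1] [-4.6  0.6 19.2]
```

The force jumped from 7 to 19 N and z stopped at 67.1, against the predicted 67.2, so the shoulders are seated. One last look before handing in.

```bash
python3 - <<'E'
from h import *
t=save("scene","pics/s8.png"); w=save("wrist","pics/w8.png")
b=cv2.resize(t[165:285,230:422],(480,300),interpolation=cv2.INTER_CUBIC)
cv2.imwrite("pics/f8.png",np.vstack([cv2.resize(w,(480,300)),b])[...,::-1])
s=read_state(); print(s["clock"],s["eef_pos"].round(1),s["force"].round(1),s["width"])
E
```

```text
20.25 [529.4  43.1  67.1] [-3.1 -0.5 18.5] 9.24396617720943
```

View pics/f8.png

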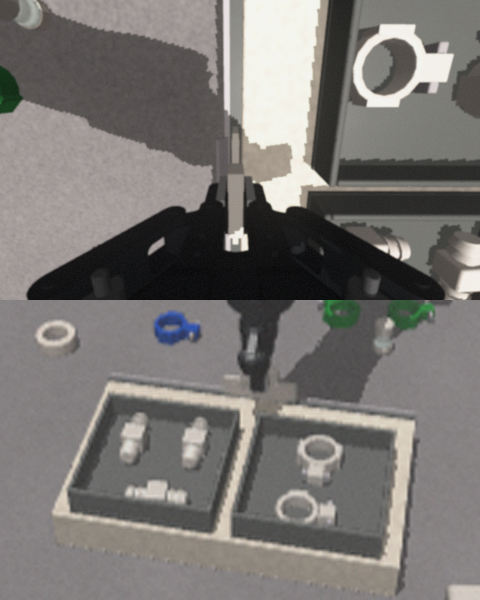

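The picture shows the holder upright behind the lip at (258,388) in the lower half. The connectors are in the left bin and the clamps in the right bin, with the bystanders in place. I hand the job in.

```bash
python3 -c "
from cell import *
print(finish_job())"
```

```text
the job is handed in; nothing more can be done
None
```

The job is handed in at about 20 s of the 72 s allowed. Both loose connectors are in the connector bin and the loose clamp is in the clamp bin. The label holder is seated in the slot, with the gripper still holding it down.

**Last checks:**
- **Seating:** the tool stopped at z = 67.1 mm, against the 67.2 mm I worked out for fully home. The upward force rose from about 7 N on the spring strip alone to about 19 N once the shoulders were on the shelf.
- **Position:** the tool is about 1 mm from the measured slot centre both across and along the slot, and within about 0.1° of its direction. The fingers are still closed on the block at about 9 mm.
- **Bins and bench:** the last picture shows the holder upright behind the lip, with three connectors in one bin and two clamps in the other. The bystanders in that crop look undisturbed. The beaker, bottle, jar and spatula were outside it; I kept the arm's path clear of them but did not check them again at the end.

**Small disagreements:**
- Upward forces of 5–7 N appeared when gripping connector A, the clamp and the holder. They were gone once each was lifted.
- A steady sideways force of 3–4 N towards the front remains on the seated holder, probably light contact inside the slot.
- The spring strip's travel was not read directly, only inferred from the height and force.

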